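# Hang the lift-off door on the bread display case

### The arm

A 7-joint arm with a two-finger parallel gripper is mounted at the origin on the work surface. World frame = base frame: x ahead of the robot, y to its left, z up, the work surface at z = 0. Lengths are in mm, angles in rad, forces in N, time in s.
With the tool pointing down it reaches from about 425 to 1025 mm from the base axis. Payload 3.6 kg.
Tool frame: the origin (TCP) lies between the finger pads; the fingertips stand 19 mm ahead of it and the grasp point (between the pads) is the TCP; z points along the fingers, y is the line along which they close (so a half turn about z gives the same grasp; the last joint's range is limited). The gripper opens to 85 mm and grips with 20 to 120 N. Pads are 22 mm wide; open, the fingers measure 114 mm over their backs; the gripper's body (76 mm by 85 mm) begins 54 mm behind the grasp point. The pads swing forward as they close: fully open they stand 13 mm farther back than shut.
Start: joints at [1.008, 0.591, 0.048, 1.609, -0.033, 0.943, -0.034], TCP at [327.569, -646.783, 250.302] pointing down, gripper open.
Joint ranges: [-2.69, 2.69], [-0.47, 2.24], [-1.27, 1.36], [0.19, 2.51], [-1.53, 4.68], [0.08, 2.07], [-3.09, 3.09]. Speed limits (rad/s): [2.57, 2.57, 3.14, 3.14, 3.14, 3.14, 3.14].

### API

Orientations are given as a 3x3 rotation matrix whose columns are the frame's x, y, z axes.
In Python, from plant import arm, cams gives the robot as it stands.
- The arm moves only by the tool move_arm, never from a script. Its argument "increments" is a list of rows, each an object of numbers: "x", "y", "z": the shift along the tool's x, y, z in mm; "roll": the turn about the tool's z in degrees; "fingers": the gripper's target within -1 to 1 (fully open at 1, half-way at 0, shut at -1). In form: [{"x": .., "y": .., "z": .., "roll": .., "fingers": ..}, ...]. A call has exactly 8 rows; each row shifts and turns the commanded pose from where the row before left it, along the tool's axes as they then stand; what a row does not reach is not made up. A row lasts 1/10 s, in which the tool goes at most 50 mm and 8.59 degrees, less where a joint would pass 70% of its speed; a pose out of reach is approached as far as the arm can. A call with a gripper value outside its range is refused whole. The fingers move at their own pace and stop on an object; the grip force is fixed at half the most. Time passes only in rows, so rows that do not move let the fingers close, or fill a call up. It gives the time, the measured TCP pose, the force, the opening and the grip force at its end, in the units of the state.
- arm.read_state(): the state, without advancing time (a new reading comes with each control period).
- cams.camera(name): name is "scene" or "top" or "wrist"; returns a dict with "frame" (400x640x3 uint8, red, green, blue), "fovy" (degrees; the focal length in pixels is half the picture's height over the tangent of half this angle, whatever the lens; pixels are square), "cx", "cy" (the principal point, pixels), "k1" (the pictures are not rectified: a ray, as slopes to the right and down, at radius r is drawn at 1 + k1 r^2 times it, then the intrinsics apply), "R" (3x3) and "t" (3): a world point X has camera coordinates R X + t. Camera axes: x right, y down, z forward; pixel columns grow to the right and rows downward; lengths in mm; the calibration is good to about 2 mm. A picture is of the moment at which its call begins. There is no depth.
- arm.hand_in(): hands the job in; it is judged then, once.
The state is a dict: "time": time; "q": joint angles; "joint_velocities": joint speeds; "tau": joint torques, N m; "tool_pos": TCP position; "orientation": TCP orientation; "contact_force": force on the tool from outside, world axes, zero at the start; "ft_torque": the same for the moment, N m; "finger_gap": finger opening in mm; "finger_force": force on a finger pad.
Only numpy, scipy, OpenCV 4.12 (cv2) and the standard library are available. Lean on these libraries where they do the work, as an engineer would, in place of code of your own. Each camera call takes 0.05 s, during which the arm holds its last target. There are 200 camera calls.

### The job

Take the green door out of its stand and hang it on the display case: bring it in standing wide open, lower it until both of its hinge sockets are fully home on the two upright pintles, and let go. Then push the hung door fully shut. Leave the bread and the other things on the counter where they are.

Things in the scene. Friction and masses are not known exactly. Their poses are not given: they have to be found in the camera images.
- door_center (a point): Panel centre of the loose lift-off door: rigid green frame, wood panel, 160 wide (x) x 15 thick (y) x 150 mm tall (z), 0.25 to 0.5 kg. Frame: z up, +x towards its hinge edge, +y out of the outer face. Brass knob on the outer face, 16 mm proud, 68 mm from the centre to -x, 5 mm below it. Starts upright in the stand, underside 12 mm above the counter, top edge free to grasp.
- door_hinge (a point): Point on the door's hinge axis (vertical, through both sockets), half-way up, 95 mm from the panel's centre to +x (panel edge 15 mm from the axis, free edge 175 mm). Same axes. Shut: door yaw = case yaw + 90 deg. Open at a right angle: door yaw = case yaw, the leaf pointing out from the front to the case's -x. Home: this point is 120 mm above the counter, underside 45, top edge 195.
- lower_socket (a point): Mouth (lower end, on the axis) of the door's lower hinge socket, 15 mm above the underside: an upright steel tube, 20 mm outside, 11 mm bore, 20 mm tall, open at both ends.
- upper_socket (a point): Mouth (lower end, on the axis) of the door's upper hinge socket, the same tube, 105 mm above the underside.
- case: Fixed green bread display case with a wooden top, 240 deep (x) x 200 wide (y) x 205 mm high; origin under its centre on the counter, z up. Its open front is the plane x = -120 mm, facing -x. At the front's +y side an aluminium hinge strip carries two fixed upright brass pintles, one above the other on one vertical axis.
- hinge_place (a point): Nominal place of the pintle axis, 120 mm above the counter, 14 mm before the front, case axes. The strip is fixed through slots: the true axis lies up to 13 mm either way along case y, unreported: look or feel for it. Pins 8 mm thick, 22 mm tall (top 6 mm tapers to 3.6 mm), on arms 18 mm wide, 8 thick, to 9 mm beyond the axis; their tops, where the sockets rest, are 60 and 150 mm up.
- shut_pads (a point): Between two rubber pads on the front's -y side, at their face, 6 mm proud of the front; the shut door rests on them. To bring the door in above the pins yet with its lower socket under the upper arm, come sideways from the front, 22 to 62 mm above home. The hung door turns freely (slight friction, no spring or catch) and sags up to about 2 deg through the play.
- stand: Fixed wooden stand that holds the door upright, 160 x 90 mm, origin under its centre, x along its slot; two cheeks 120 mm long, 62 mm high above the counter, slot 20 mm wide. The door lifts straight up out of it. Stand and cooling rack may swap sides.
- rack: Fixed wire cooling rack 200 (x) x 130 (y) x 22 mm high, origin under its centre; two loaves stand on it.
- tin_loaf_a: Tin loaf on the rack, 120 x 80 x 86 mm high, long side along its y, origin under its centre.
- tin_loaf_b: Second tin loaf on the rack, same size.
- boule_top: Round loaf on the case's top, 100 mm across, 75 mm high, origin under its centre.
- boule_side: Round loaf on the counter right of the case, 120 mm across, 85 mm high, origin under its centre.
- jar: Amber jar left of the case, 64 mm across, 100 mm high, origin under its centre.
- bread_knife: Bread knife lying on the counter between robot and case, 280 mm long along its x, 18 mm high, origin on the counter 10 mm handle-side of its middle.
- spatula: Spatula lying on the counter at the right, near the robot, origin near its middle.
There are look-alikes about, which are no part of the job. Of the things like the part that bears door_center, leave any that is blue; of the rest the larger one is meant.

How it is judged:
By the outcome, as a careful person would: the job done as asked, in the order asked, and still so for the second after the job is handed in, with the robot touching nothing.
It also fails if it takes over 72 s, if anything falls off the work surface, if the arm or the gripper's body presses on something with over 40 N, if the wrist force passes 120 N, or if a joint passes its speed limit or range.

## Working session

There is one attempt and no reset: what is moved stays moved. The work goes in short steps, Python scripts to look and compute and a tool call to move; the robot and the scene stay as the last step left them, time stands still between calls to the robot, and variables do not carry over. Pictures are saved under pics/ and viewed, at most 10 in all, crops included, and the job is handed in when it is done.

Besides the shell and the picture viewer there is one more tool, called after "Call:" in YAML: its name, and indented under it one key for each argument. move_arm: Moves the arm, as the interface text tells. Its arguments: {"type":"object","properties":{"increments":{"type":"array"}},"required":["increments"]}

```bash
mkdir -p pics; cat > h.py <<'E'
import numpy as np, cv2
from plant import arm, cams
def cam(n):
    c=cams.camera(n); c['f']=200/np.tan(np.radians(c['fovy'])/2); c['R']=np.array(c['R']); c['t']=np.array(c['t']); return c
def K(c): return np.array([[c['f'],0,c['cx']],[0,c['f'],c['cy']],[0,0,1.]])
def proj(c,P):
    P=np.atleast_2d(np.array(P,float))
    return cv2.projectPoints(P,cv2.Rodrigues(c['R'])[0],c['t'],K(c),np.array([c['k1'],0,0,0.]))[0][:,0]
def ray(c,uv):
    n=cv2.undistortPointsIter(np.array([[uv]],float),K(c),np.array([c['k1'],0,0,0.]),None,None,(3,100,1e-10))[0,0]
    d=c['R'].T@np.array([n[0],n[1],1]); o=-c['R'].T@c['t']; return o,d/np.linalg.norm(d)
def atz(c,uv,z):
    o,d=ray(c,uv); return o+d*(z-o[2])/d[2]
def tri(prs):
    A=np.zeros((3,3));b=np.zeros(3)
    for c,uv in prs:
        o,d=ray(c,uv);M=np.eye(3)-np.outer(d,d);A+=M;b+=M@o
    return np.linalg.solve(A,b)
def save(c,name,box=None,s=1):
    f=c['frame'][:,:,::-1]
    if box: f=f[box[1]:box[3],box[0]:box[2]]
    cv2.imwrite('pics/'+name,cv2.resize(f,None,fx=s,fy=s,interpolation=cv2.INTER_CUBIC))
E
python3 - <<'E'
from h import *
import pickle
cs={n:cam(n) for n in('scene','top','wrist')}
pickle.dump(cs,open('c0.pkl','wb'))
for n in('scene','top'): save(cs[n],n+'0.png',s=1.25)
for n,c in cs.items(): print(n,c['f'],c['k1'],(-c['R'].T@c['t']).round(),c['R'].round(2).tolist())
s=arm.read_state();print(s['time'],np.round(s['orientation'],3).tolist(),s['contact_force'],s['finger_gap'])
E
```

```text
scene 389.93786684717156 0.023224313783196854 [ 991. -417. 1006.] [[0.66, 0.75, -0.0], [0.61, -0.54, -0.58], [-0.43, 0.38, -0.82]]
top 496.74601393878413 -0.10910153681561299 [ 246.  -12. 1676.] [[0.02, -1.0, 0.0], [-0.99, -0.02, -0.17], [0.17, -0.0, -0.99]]
wrist 284.08999368907433 -0.013239839080334834 [ 400. -610.  372.] [[0.45, -0.89, -0.0], [-0.85, -0.43, 0.32], [-0.28, -0.14, -0.95]]
0.15 [[0.892, 0.452, -0.001], [0.452, -0.892, 0.001], [-0.0, -0.002, -1.0]] [ 0.54781547 -0.43202979  1.12798928] 85.46215033183174
```

View pics/scene0.png

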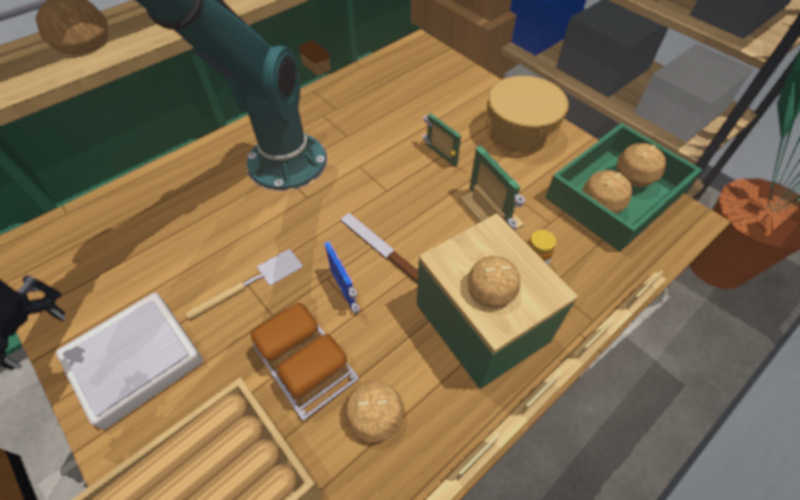

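View pics/top0.png

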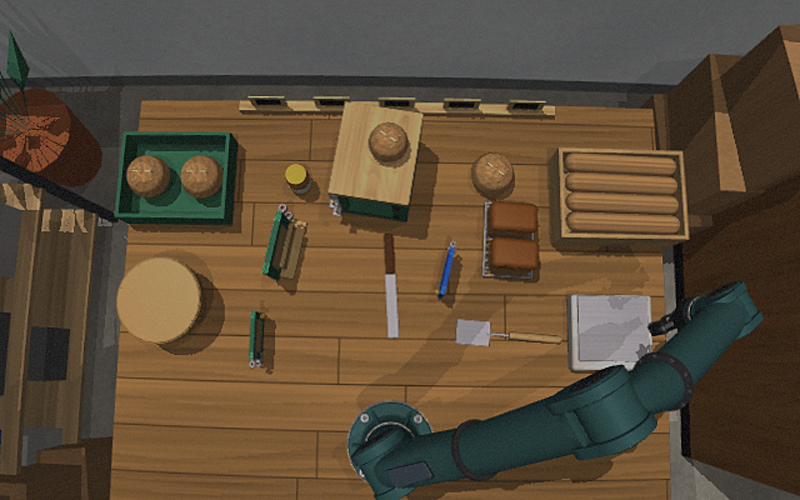

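The pictures show three door-like things (top picture, shown pixels): the large green door in a stand at (275,240), a small green one at (257,338), and a blue one at (447,270). I choose the larger green one in the stand. The case is at (375,160), with its hinge strip at (335,205) on the case's left (+y) side.

```bash
python3 - <<'E'
from h import *
import pickle
cs=pickle.load(open('c0.pkl','rb'))
def crop(n,b,s):
    f=cs[n]['frame'][:,:,::-1][b[1]:b[3],b[0]:b[2]]
    return cv2.resize(f,None,fx=s,fy=s,interpolation=cv2.INTER_CUBIC)
a=crop('top',(200,155,260,230),4)   #240x300
b=crop('top',(255,75,345,180),4)[:300]   #360x300 (v 75..150)
b=crop('top',(250,110,350,185),4)
c=crop('scene',(365,110,430,185),4)
d=crop('top',(258,75,345,150),1)
im=np.zeros((600,800,3),np.uint8)
im[0:300,0:240]=a; im[0:300,250:650]=b; im[300:600,0:260]=c
e=crop('scene',(325,165,465,240),4)[:, :540]; im[300:600,262:262+e.shape[1]]=e[:,:538]
cv2.imwrite('pics/crop1.png',im)
E
```

```text
(no output)
```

View pics/crop1.png

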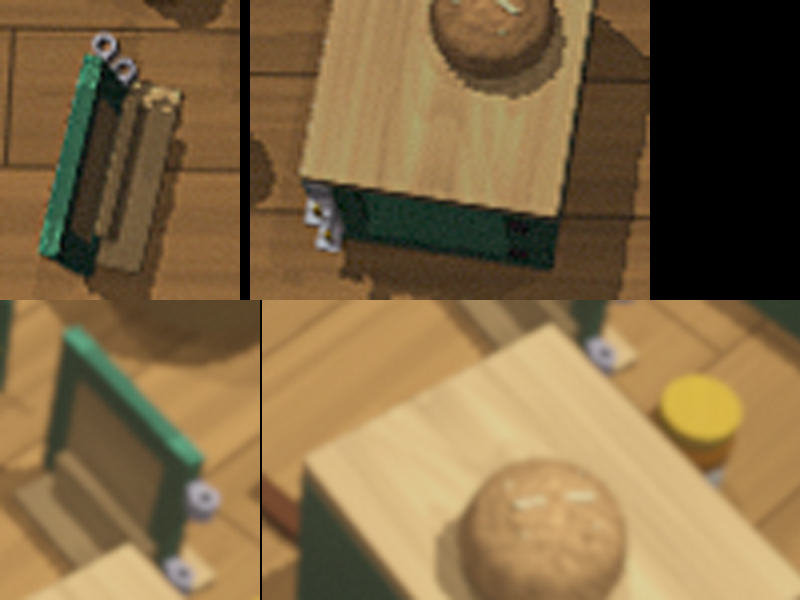

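The crop confirms the choice: the large green door has two socket rings at crop (104,45) and (122,68), and its top edge runs from (92,55) to (50,250). Both pintles are visible at (317,212) for the upper and (327,237) for the lower.

```bash
python3 - <<'E'
from h import *
import pickle
cs=pickle.load(open('c0.pkl','rb'));T=cs['top'];S=cs['scene']
o=lambda u,v,ox,oy:(u/4-.375+ox,v/4-.375+oy)
p=lambda n,uv,z:print(n,atz(T,uv,z).round(1))
A=lambda u,v:o(u,v,200,155);B=lambda u,v:o(u-250,v,250,110);C=lambda u,v:o(u,v-300,365,110)
for n,uv,z in[('top hinge-end centre',A(92,57),162),('top free-end',A(50,250),162),('up sock',A(104,45),137),('lo sock',A(123,69),47),
 ('uppin',B(318,211),172),('lopin',B(328,236),82),('case FL',B(303,178),205),('case FR',B(557,216),205),('case BL',(345/1.25,102/1.25),205),('case BR',(424/1.25,113/1.25),205)]: p(n,uv,z)
print('scene: free',atz(S,C(75,333),162).round(1),'hinge-end',atz(S,C(196,460),162).round(1),'upsock',atz(S,C(204,498),137).round(1),'losock',atz(S,C(180,572),47).round(1))
print('tri up',tri([(T,A(104,45)),(S,C(204,498))]).round(1))
E
```

```text
top hinge-end centre [584.  287.9 162. ]
top free-end [431.4 313.1 162. ]
up sock [599.6 283.7 137. ]
lo sock [599.8 283.9  47. ]
uppin [604.6 149.4 172. ]
lopin [605.1 150.   82. ]
case FL [622.4 158.2 205. ]
case FR [595.7 -36.  205. ]
case BL [858.5 125.9 205. ]
case BR [832.3 -73.2 205. ]
scene: free [435.7 318.  162. ] hinge-end [585.1 288.2 162. ] upsock [601.8 285.1 137. ] losock [599.7 285.7  47. ]
tri up [600.7 284.9 135.9]
```

Call:
move_arm:
  increments:
    - {"x":23.6,"y":-22.9,"z":0,"roll":0,"fingers":1}
    - {"x":23.6,"y":-22.9,"z":0,"roll":0,"fingers":1}
    - {"x":23.6,"y":-22.9,"z":0,"roll":0,"fingers":1}
    - {"x":23.6,"y":-22.9,"z":0,"roll":0,"fingers":1}
    - {"x":23.6,"y":-22.9,"z":0,"roll":0,"fingers":1}
    - {"x":23.6,"y":-22.9,"z":0,"roll":0,"fingers":1}
    - {"x":23.6,"y":-22.9,"z":0,"roll":0,"fingers":1}
    - {"x":23.6,"y":-22.9,"z":0,"roll":0,"fingers":1}

```text
time: 0.95
tool_pos: [413.4, -396.6, 250.1]
orientation: [[0.892, 0.452, -0.0], [0.452, -0.892, 0.0], [-0.0, -0.0, -1.0]]
contact_force: [0.7, 0.3, -0.1]
finger_gap: 85.2
finger_force: 0.0
```

Call:
move_arm:
  increments:
    - {"x":23.6,"y":-22.9,"z":0,"roll":0,"fingers":1}
    - {"x":23.6,"y":-22.9,"z":0,"roll":0,"fingers":1}
    - {"x":23.6,"y":-22.9,"z":0,"roll":0,"fingers":1}
    - {"x":23.6,"y":-22.9,"z":0,"roll":0,"fingers":1}
    - {"x":23.6,"y":-22.9,"z":0,"roll":0,"fingers":1}
    - {"x":23.6,"y":-22.9,"z":0,"roll":0,"fingers":1}
    - {"x":23.6,"y":-22.9,"z":0,"roll":0,"fingers":1}
    - {"x":23.6,"y":-22.9,"z":0,"roll":0,"fingers":1}

```text
time: 1.75
tool_pos: [499.0, -148.0, 250.2]
orientation: [[0.892, 0.452, -0.0], [0.452, -0.892, -0.0], [-0.0, -0.0, -1.0]]
contact_force: [0.9, 0.1, -0.1]
finger_gap: 85.0
finger_force: 0.0
```

Call:
move_arm:
  increments:
    - {"x":13.1,"y":-24.8,"z":0,"roll":0,"fingers":1}
    - {"x":13.1,"y":-24.8,"z":0,"roll":0,"fingers":1}
    - {"x":13.1,"y":-24.8,"z":0,"roll":0,"fingers":1}
    - {"x":13.1,"y":-24.8,"z":0,"roll":0,"fingers":1}
    - {"x":13.1,"y":-24.8,"z":0,"roll":0,"fingers":1}
    - {"x":13.1,"y":-24.8,"z":0,"roll":0,"fingers":1}
    - {"x":13.1,"y":-24.8,"z":0,"roll":0,"fingers":1}
    - {"x":13.1,"y":-24.8,"z":0,"roll":0,"fingers":1}

```text
time: 2.55
tool_pos: [502.4, 76.1, 250.2]
orientation: [[0.892, 0.452, -0.0], [0.452, -0.892, -0.0], [-0.0, 0.0, -1.0]]
contact_force: [0.6, -0.2, 0.5]
finger_gap: 85.2
finger_force: 0.0
```

Call:
move_arm:
  increments:
    - {"x":13.1,"y":-24.8,"z":0,"roll":0,"fingers":1}
    - {"x":13.1,"y":-24.8,"z":0,"roll":0,"fingers":1}
    - {"x":13.1,"y":-24.8,"z":0,"roll":0,"fingers":1}
    - {"x":13.1,"y":-24.8,"z":0,"roll":0,"fingers":1}
    - {"x":13.1,"y":-24.8,"z":0,"roll":0,"fingers":1}
    - {"x":13.1,"y":-24.8,"z":0,"roll":0,"fingers":1}
    - {"x":13.1,"y":-24.8,"z":0,"roll":0,"fingers":1}
    - {"x":13.1,"y":-24.8,"z":0,"roll":0,"fingers":1}

```text
time: 3.35
tool_pos: [506.3, 300.4, 250.1]
orientation: [[0.892, 0.452, -0.0], [0.452, -0.892, -0.0], [-0.001, 0.0, -1.0]]
contact_force: [-0.1, 0.2, -0.8]
finger_gap: 85.4
finger_force: 0.0
```

Call:
move_arm:
  increments:
    - {"x":0,"y":0,"z":0,"roll":-8.4,"fingers":1}
    - {"x":0,"y":0,"z":0,"roll":-8.4,"fingers":1}
    - {"x":0,"y":0,"z":0,"roll":-8.4,"fingers":1}
    - {"x":0,"y":0,"z":0,"roll":-8.4,"fingers":1}
    - {"x":0,"y":0,"z":0,"roll":-8.4,"fingers":1}
    - {"x":0,"y":0,"z":0,"roll":-8.4,"fingers":1}
    - {"x":0,"y":0,"z":0,"roll":-8.4,"fingers":1}
    - {"x":0,"y":0,"z":0,"roll":-8.4,"fingers":1}

```text
time: 4.15
tool_pos: [506.4, 299.1, 250.0]
orientation: [[-0.077, 0.997, -0.0], [0.997, 0.077, -0.0], [-0.0, -0.0, -1.0]]
contact_force: [0.6, 0.0, 0.0]
finger_gap: 85.6
finger_force: 0.0
```

Call:
move_arm:
  increments:
    - {"x":0,"y":0,"z":0,"roll":-8.5,"fingers":1}
    - {"x":0,"y":0,"z":0,"roll":-8.5,"fingers":1}
    - {"x":0,"y":0,"z":0,"roll":-8.5,"fingers":1}
    - {"x":0,"y":0,"z":0,"roll":-8.5,"fingers":1}
    - {"x":0,"y":0,"z":0,"roll":-8.5,"fingers":1}
    - {"x":0,"y":0,"z":0,"roll":-8.5,"fingers":1}
    - {"x":0,"y":0,"z":0,"roll":-8.5,"fingers":1}
    - {"x":0,"y":0,"z":0,"roll":-8.5,"fingers":1}

```text
time: 4.95
tool_pos: [506.5, 299.0, 250.0]
orientation: [[-0.953, 0.303, -0.0], [0.303, 0.953, -0.001], [0.0, -0.001, -1.0]]
contact_force: [0.5, 0.4, -0.6]
finger_gap: 85.4
finger_force: 0.0
```

Call:
move_arm:
  increments:
    - {"x":0,"y":0,"z":0,"roll":-7.9,"fingers":1}
    - {"x":0,"y":0,"z":10,"roll":0,"fingers":1}
    - {"x":0,"y":0,"z":10,"roll":0,"fingers":1}
    - {"x":0,"y":0,"z":10,"roll":0,"fingers":1}
    - {"x":0,"y":0,"z":10,"roll":0,"fingers":1}
    - {"x":0,"y":0,"z":0,"roll":0,"fingers":1}
    - {"x":0,"y":0,"z":0,"roll":0,"fingers":1}
    - {"x":0,"y":0,"z":0,"roll":0,"fingers":1}

```text
time: 5.75
tool_pos: [506.7, 299.8, 210.6]
orientation: [[-0.985, 0.174, 0.001], [0.174, 0.985, 0.001], [-0.0, 0.001, -1.0]]
contact_force: [1.1, -0.1, 0.1]
finger_gap: 85.1
finger_force: 0.0
```

```bash
python3 - <<'E'
from h import *
import pickle
c=cam('wrist');pickle.dump(c,open('w1.pkl','wb'));save(c,'w1.png')
s=arm.read_state();print(s['q'])
y=np.radians(-9.7);x=np.array([np.cos(y),np.sin(y),0]);n=np.array([-x[1],x[0],0]);A=np.array([600.3,284.5,0])
for d in(15,95,175):
  for m in(-7.5,7.5): print(d,m,proj(c,A-d*x+m*n+[0,0,162])[0].round(1))
print(proj(c,A+[0,0,137]).round(1))
E
```

```text
[-0.09004718  0.5663038  -0.73676233  1.93373365  0.50840695  0.83423609
  0.29436359]
15 -7.5 [308.5 329.1]
15 7.5 [328.4 329. ]
95 -7.5 [306.7 232.6]
95 7.5 [329.4 232.5]
175 -7.5 [304.5 105.8]
175 7.5 [330.7 105.7]
[[318.3 321.1]]
```

View pics/w1.png

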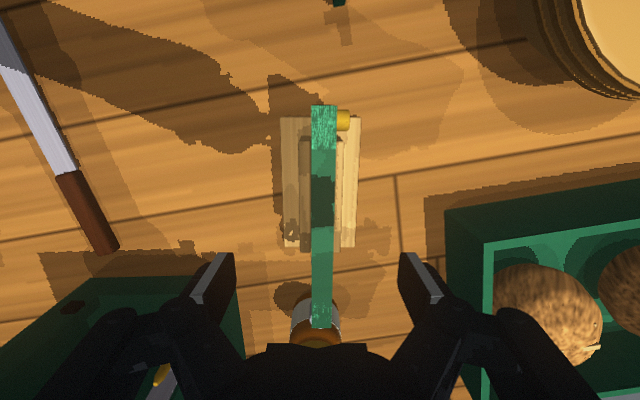

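The wrist view shows the door's top edge running from (324,105) to (321,326), with the knob on its right (+y). It lies about 2 mm to tool +y of the tool centre. I'll correct that, descend and grip.

Call:
move_arm:
  increments:
    - {"x":0,"y":2,"z":0,"roll":0,"fingers":1}
    - {"x":0,"y":0,"z":15,"roll":0,"fingers":1}
    - {"x":0,"y":0,"z":15,"roll":0,"fingers":1}
    - {"x":0,"y":0,"z":15,"roll":0,"fingers":1}
    - {"x":0,"y":0,"z":15,"roll":0,"fingers":1}
    - {"x":0,"y":0,"z":0,"roll":0,"fingers":0}
    - {"x":0,"y":0,"z":0,"roll":0,"fingers":-1}
    - {"x":0,"y":0,"z":0,"roll":0,"fingers":-1}

```text
time: 6.6
tool_pos: [507.1, 301.8, 150.6]
orientation: [[-0.985, 0.174, 0.001], [0.174, 0.985, 0.001], [-0.0, 0.001, -1.0]]
contact_force: [0.1, -0.6, 0.3]
finger_gap: 44.5
finger_force: 0.0
```

Call:
move_arm:
  increments:
    - {"x":0,"y":0,"z":0,"roll":0,"fingers":-1}
    - {"x":0,"y":0,"z":0,"roll":0,"fingers":-1}
    - {"x":0,"y":0,"z":0,"roll":0,"fingers":-1}
    - {"x":0,"y":0,"z":0,"roll":0,"fingers":-1}
    - {"x":0,"y":0,"z":0,"roll":0,"fingers":-1}
    - {"x":0,"y":0,"z":0,"roll":0,"fingers":-1}
    - {"x":0,"y":0,"z":0,"roll":0,"fingers":-1}
    - {"x":0,"y":0,"z":0,"roll":0,"fingers":-1}

```text
time: 7.4
tool_pos: [507.5, 302.2, 151.1]
orientation: [[-0.985, 0.174, 0.001], [0.174, 0.985, 0.001], [-0.001, 0.002, -1.0]]
contact_force: [0.8, 0.6, 5.1]
finger_gap: 14.2
finger_force: 59.7
```

Call:
move_arm:
  increments:
    - {"x":0,"y":0,"z":-5,"roll":0,"fingers":-1}
    - {"x":0,"y":0,"z":-10,"roll":0,"fingers":-1}
    - {"x":0,"y":0,"z":-12,"roll":0,"fingers":-1}
    - {"x":0,"y":0,"z":-12,"roll":0,"fingers":-1}
    - {"x":0,"y":0,"z":-12,"roll":0,"fingers":-1}
    - {"x":0,"y":0,"z":-12,"roll":0,"fingers":-1}
    - {"x":0,"y":0,"z":-10,"roll":0,"fingers":-1}
    - {"x":0,"y":0,"z":0,"roll":0,"fingers":-1}

```text
time: 8.2
tool_pos: [507.6, 301.8, 225.2]
orientation: [[-0.985, 0.175, 0.003], [0.175, 0.985, 0.001], [-0.002, 0.002, -1.0]]
contact_force: [-0.5, 0.1, -3.3]
finger_gap: 13.8
finger_force: 58.9
```

```bash
python3 - <<'E'
from h import *
import pickle
t=cam('top');s=cam('scene');w=cam('wrist');pickle.dump((t,s,w),open('c2.pkl','wb'))
def crop(c,b,k): return cv2.resize(c['frame'][b[1]:b[3],b[0]:b[2],::-1],None,fx=k,fy=k,interpolation=cv2.INTER_CUBIC)
st=arm.read_state();p=st['tool_pos'];print(p,st['contact_force'],st['ft_torque'],st['q'])
im=np.zeros((600,800,3),np.uint8)
im[:300,:240]=crop(t,(195,145,255,220),4)
im[:300,240:800]=crop(s,(300,80,440,155),4)
im[300:,:400]=crop(w,(220,80,420,230),2);im[300:,400:]=crop(w,(220,230,420,380),2)
cv2.imwrite('pics/crop2.png',im)
E
```

```text
[506.69365683 300.79094528 222.96835434] [ 0.07829266 -0.06665663 -2.8942998 ] [ 0.01507304  0.01060776 -0.02674802] [-0.08292489  0.55345725 -0.74820175  1.92157905  0.49231535  0.85891977
  0.30664479]
```

View pics/crop2.png

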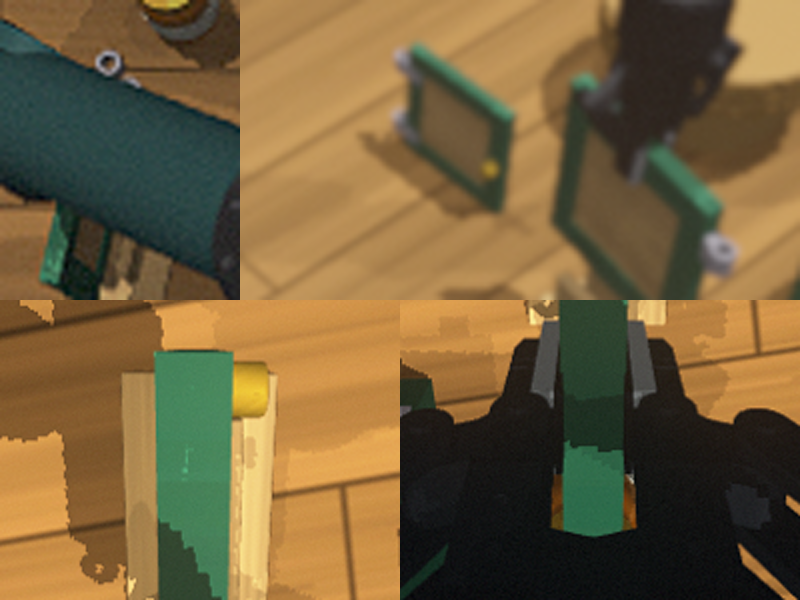

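The picture shows the door held level and clear of the stand. The upper socket ring is at crop (109,63) in the top camera and (719,247) in the scene camera.

```bash
python3 - <<'E'
from h import *
import pickle
t,s,w=pickle.load(open('c2.pkl','rb'))
u=(195+109/4-.375,145+63/4-.375);v=(300+479/4-.375,80+247/4-.375)
print(atz(t,u,209.5),atz(s,v,209.5),tri([(t,u),(s,v)]))
# free edge in wrist: far top edge ends
for z in(234,235): print(atz(w,(220+155/2,80+351/2),z),atz(w,(220+233/2,80+351/2),z), atz(w,(220+164/2,230+228/2),z),atz(w,(220+224/2,230+228/2),z))
p=np.array([506.7,300.8,0]);print(p+95*np.array([.985,-.174,0]))
E
```

```text
[599.88827462 282.18393097 209.5       ] [597.94326093 283.86118276 209.5       ] [599.23471427 281.63497588 212.07731639]
[488.59282285 295.25057381 234.        ] [491.6103405  312.39533476 234.        ] [538.57291385 287.62542327 234.        ] [541.18770079 302.52238224 234.        ]
[488.0395186  295.42528398 235.        ] [491.03011661 312.41709442 235.        ] [537.57373107 287.86815835 235.        ] [540.16519118 302.63221972 235.        ]
[600.275 284.27    0.   ]
```

Call:
move_arm:
  increments:
    - {"x":-1.9,"y":-19.3,"z":0,"roll":0,"fingers":-1}
    - {"x":-1.9,"y":-19.3,"z":0,"roll":0,"fingers":-1}
    - {"x":-1.9,"y":-19.3,"z":0,"roll":0,"fingers":-1}
    - {"x":-1.9,"y":-19.3,"z":0,"roll":0,"fingers":-1}
    - {"x":-1.9,"y":-19.3,"z":0,"roll":0,"fingers":-1}
    - {"x":-1.9,"y":-19.3,"z":0,"roll":0,"fingers":-1}
    - {"x":-1.9,"y":-19.3,"z":0,"roll":0,"fingers":-1}
    - {"x":0,"y":0,"z":0,"roll":-2.2,"fingers":-1}

```text
time: 9.15
tool_pos: [495.5, 161.7, 221.9]
orientation: [[-0.99, 0.139, -0.003], [0.139, 0.99, -0.005], [0.003, -0.005, -1.0]]
contact_force: [-0.1, -0.2, -3.3]
finger_gap: 14.1
finger_force: 59.1
```

```bash
python3 - <<'E'
from h import *
import pickle
cam('top')
t=cam('top');s=cam('scene');w=cam('wrist');pickle.dump((t,s,w),open('c3.pkl','wb'))
def crop(c,b,k): return cv2.resize(c['frame'][b[1]:b[3],b[0]:b[2],::-1],None,fx=k,fy=k,interpolation=cv2.INTER_CUBIC)
st=arm.read_state();print(st['tool_pos'],st['contact_force'],np.round(st['orientation'],3).tolist())
im=np.zeros((600,800,3),np.uint8)
im[:360,:400]=crop(t,(240,130,290,175),8)
im[:300,400:800]=crop(s,(370,130,470,205),4)
im[360:,:400]=crop(w,(220,80,420,200),2);im[300:,400:]=crop(w,(220,230,420,380),2)
cv2.imwrite('pics/crop3.png',im)
E
```

```text
[496.30223383 166.33631985 223.02520361] [-0.02355844  0.19419681 -2.72951154] [[-0.991, 0.137, -0.001], [0.137, 0.991, 0.0], [0.001, 0.0, -1.0]]
```

View pics/crop3.png

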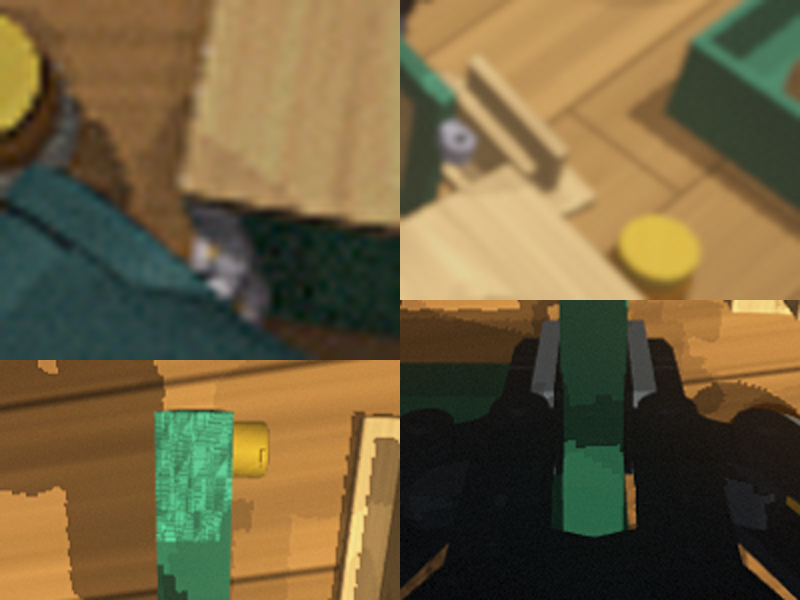

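The top view shows the pintle tip at crop (212,255), with the arm hiding the socket. The scene view shows the socket at (457,138). I'll refine the pin's centre numerically.

```bash
python3 - <<'E'
from h import *
import pickle
t3,s3,w3=pickle.load(open('c3.pkl','rb'));t2=pickle.load(open('c2.pkl','rb'))[0];t0=pickle.load(open('c0.pkl','rb'))['top']
for t in(t0,t2,t3):
  f=t['frame'].astype(int)
  yel=np.clip(np.minimum(f[:,:,0],f[:,:,1])-f[:,:,2]-8,0,None)
  for b,z in(((263,158,271,166),172),((266,164,275,172),82)):
    r=yel[b[1]:b[3],b[0]:b[2]].astype(float)
    if b[0]==263: print(r.astype(int))
    vv,uu=np.mgrid[b[1]:b[3],b[0]:b[2]]
    # compact: weights around max excluding borders
    r2=r.copy(); r2[0]=r2[-1]=0; r2[:,0]=r2[:,-1]=0
    if r2.sum(): u=(r2*uu).sum()/r2.sum();v=(r2*vv).sum()/r2.sum();print(z,u,v,atz(t,(u,v),z).round(1))
print(atz(s3,(383.9,164.1),209.5))
E
```

```text
[[29  3  0  0  0  0  0  0]
 [32  8  0  0  0  0  0  0]
 [35  0  0  1  0  0  0  0]
 [30  0  6 46 11  0  0  0]
 [15  0  0 55 16  0  0  0]
 [14  0  0  7 14  0  0  0]
 [ 8  0  0  0  0  0  0  0]
 [ 9  0  0  0  0  0  0  0]]
172 266.1158536585366 161.58536585365854 [607.1 151.  172. ]
82 269.26241134751774 168.26241134751774 [606.3 149.6  82. ]
[[24  0  0  0  0  0  0  0]
 [28  4  0  0  0  0  0  0]
 [35  0  0  6  0  0  0  0]
 [25  0  1 41 11  0  0  0]
 [12  0  0 49 14  0  0  0]
 [12  0  0  5 15  0  0  0]
 [ 6  0  0  0  0  0  0  0]
 [ 5  0  0  0  0  0  0  0]]
172 266.21232876712327 161.6095890410959 [607.  150.7 172. ]
82 269.25619834710744 168.1900826446281 [606.6 149.6  82. ]
[[24  1  0  0  0  0  0  0]
 [29  6  0  0  0  0  0  0]
 [30  0  0  2  0  0  0  0]
 [32  0  2 35  9  0  0  0]
 [ 7  0  0  7  0  0  0  0]
 [ 0  0  0  0  0  0  0  0]
 [ 0  0  0  0  0  0  0  0]
 [ 0  0  0  0  0  0  0  0]]
172 265.91803278688525 160.88524590163934 [609.3 151.7 172. ]
82 270.15625 168.40625 [605.9 146.6  82. ]
[590.1562953  149.79726007 209.5       ]
```

Call:
move_arm:
  increments:
    - {"x":-5.6,"y":0.3,"z":0,"roll":0,"fingers":-1}
    - {"x":-5.6,"y":0.3,"z":0,"roll":0,"fingers":-1}
    - {"x":-5.6,"y":0.2,"z":0,"roll":0,"fingers":-1}
    - {"x":0,"y":0,"z":5,"roll":0,"fingers":-1}
    - {"x":0,"y":0,"z":5,"roll":0,"fingers":-1}
    - {"x":0,"y":0,"z":3,"roll":0,"fingers":-1}
    - {"x":0,"y":0,"z":0,"roll":0,"fingers":-1}
    - {"x":0,"y":0,"z":0,"roll":0,"fingers":-1}

```text
time: 10.15
tool_pos: [512.9, 164.6, 210.1]
orientation: [[-0.991, 0.136, -0.0], [0.136, 0.991, -0.0], [0.0, -0.0, -1.0]]
contact_force: [-0.3, 0.5, -3.5]
finger_gap: 14.0
finger_force: 59.1
```

Call:
move_arm:
  increments:
    - {"x":0,"y":0,"z":2,"roll":0,"fingers":-1}
    - {"x":0,"y":0,"z":1,"roll":0,"fingers":-1}
    - {"x":0,"y":0,"z":1,"roll":0,"fingers":-1}
    - {"x":0,"y":0,"z":1,"roll":0,"fingers":-1}
    - {"x":0,"y":0,"z":1,"roll":0,"fingers":-1}
    - {"x":0,"y":0,"z":0,"roll":0,"fingers":-1}
    - {"x":0,"y":0,"z":0,"roll":0,"fingers":-1}
    - {"x":0,"y":0,"z":0,"roll":0,"fingers":-1}

```text
time: 10.95
tool_pos: [513.2, 164.5, 204.3]
orientation: [[-0.991, 0.136, 0.0], [0.136, 0.991, 0.0], [-0.0, 0.0, -1.0]]
contact_force: [-0.2, -0.5, -3.1]
finger_gap: 14.2
finger_force: 59.1
```

```bash
python3 - <<'E'
from h import *
st=arm.read_state();print(st['tool_pos'],st['contact_force'],st['ft_torque'])
E
```

```text
[513.24306606 164.5096614  204.31635168] [-0.20955496 -0.53883328 -3.12811141] [-0.04918617  0.00495626  0.00597489]
```

Call:
move_arm:
  increments:
    - {"x":0,"y":0,"z":1,"roll":0,"fingers":-1}
    - {"x":0,"y":0,"z":1,"roll":0,"fingers":-1}
    - {"x":0,"y":0,"z":1,"roll":0,"fingers":-1}
    - {"x":0,"y":0,"z":1,"roll":0,"fingers":-1}
    - {"x":0,"y":0,"z":0,"roll":0,"fingers":-1}
    - {"x":0,"y":0,"z":0,"roll":0,"fingers":-1}
    - {"x":0,"y":0,"z":0,"roll":0,"fingers":-1}
    - {"x":0,"y":0,"z":0,"roll":0,"fingers":-1}

```text
time: 11.75
tool_pos: [513.6, 164.8, 200.5]
orientation: [[-0.991, 0.136, 0.001], [0.136, 0.991, 0.001], [-0.001, 0.001, -1.0]]
contact_force: [1.2, 1.2, -2.3]
finger_gap: 14.4
finger_force: 59.2
```

Call:
move_arm:
  increments:
    - {"x":0,"y":0,"z":1,"roll":0,"fingers":-1}
    - {"x":0,"y":0,"z":1,"roll":0,"fingers":-1}
    - {"x":0,"y":0,"z":1,"roll":0,"fingers":-1}
    - {"x":0,"y":0,"z":1,"roll":0,"fingers":-1}
    - {"x":0,"y":0,"z":0,"roll":0,"fingers":-1}
    - {"x":0,"y":0,"z":0,"roll":0,"fingers":-1}
    - {"x":0,"y":0,"z":0,"roll":0,"fingers":-1}
    - {"x":0,"y":0,"z":0,"roll":0,"fingers":-1}

```text
time: 12.55
tool_pos: [513.8, 164.9, 196.5]
orientation: [[-0.991, 0.136, 0.001], [0.136, 0.991, 0.001], [-0.001, 0.001, -1.0]]
contact_force: [3.3, 2.4, -2.1]
finger_gap: 14.1
finger_force: 59.3
```

Call:
move_arm:
  increments:
    - {"x":-0.8,"y":1,"z":0,"roll":0,"fingers":-1}
    - {"x":0,"y":0,"z":1,"roll":0,"fingers":-1}
    - {"x":0,"y":0,"z":1,"roll":0,"fingers":-1}
    - {"x":0,"y":0,"z":1,"roll":0,"fingers":-1}
    - {"x":0,"y":0,"z":1,"roll":0,"fingers":-1}
    - {"x":0,"y":0,"z":0,"roll":0,"fingers":-1}
    - {"x":0,"y":0,"z":0,"roll":0,"fingers":-1}
    - {"x":0,"y":0,"z":0,"roll":0,"fingers":-1}

```text
time: 13.35
tool_pos: [514.1, 165.3, 192.2]
orientation: [[-0.991, 0.136, -0.0], [0.136, 0.991, -0.0], [0.0, -0.0, -1.0]]
contact_force: [2.5, 1.0, -2.1]
finger_gap: 13.9
finger_force: 59.4
```

Call:
move_arm:
  increments:
    - {"x":-0.8,"y":0.4,"z":0,"roll":0,"fingers":-1}
    - {"x":0,"y":0,"z":1,"roll":0,"fingers":-1}
    - {"x":0,"y":0,"z":1,"roll":0,"fingers":-1}
    - {"x":0,"y":0,"z":1,"roll":0,"fingers":-1}
    - {"x":0,"y":0,"z":1,"roll":0,"fingers":-1}
    - {"x":0,"y":0,"z":1,"roll":0,"fingers":-1}
    - {"x":0,"y":0,"z":0,"roll":0,"fingers":-1}
    - {"x":0,"y":0,"z":0,"roll":0,"fingers":-1}

```text
time: 14.15
tool_pos: [514.5, 165.4, 187.0]
orientation: [[-0.991, 0.137, -0.001], [0.137, 0.991, -0.001], [0.001, -0.001, -1.0]]
contact_force: [0.2, 0.8, -3.1]
finger_gap: 13.9
finger_force: 59.1
```

Call:
move_arm:
  increments:
    - {"x":0,"y":0,"z":1,"roll":0,"fingers":-1}
    - {"x":0,"y":0,"z":1,"roll":0,"fingers":-1}
    - {"x":0,"y":0,"z":1,"roll":0,"fingers":-1}
    - {"x":0,"y":0,"z":0.5,"roll":0,"fingers":-1}
    - {"x":0,"y":0,"z":0.5,"roll":0,"fingers":-1}
    - {"x":0,"y":0,"z":0,"roll":0,"fingers":-1}
    - {"x":0,"y":0,"z":0,"roll":0,"fingers":-1}
    - {"x":0,"y":0,"z":0,"roll":0,"fingers":-1}

```text
time: 14.95
tool_pos: [514.7, 165.6, 183.7]
orientation: [[-0.991, 0.137, -0.0], [0.137, 0.991, -0.001], [0.0, -0.001, -1.0]]
contact_force: [-4.1, -0.5, 6.2]
finger_gap: 13.7
finger_force: 60.4
```

Call:
move_arm:
  increments:
    - {"x":0,"y":0,"z":0,"roll":0,"fingers":-0.2}
    - {"x":0,"y":0,"z":0,"roll":0,"fingers":-0.2}
    - {"x":0,"y":0,"z":0,"roll":0,"fingers":0}
    - {"x":0,"y":0,"z":0,"roll":0,"fingers":0}
    - {"x":0,"y":0,"z":-10,"roll":0,"fingers":0}
    - {"x":0,"y":0,"z":-20,"roll":0,"fingers":0}
    - {"x":0,"y":0,"z":-30,"roll":0,"fingers":0}
    - {"x":0,"y":0,"z":-20,"roll":0,"fingers":0}

```text
time: 15.75
tool_pos: [515.5, 166.4, 265.5]
orientation: [[-0.991, 0.136, 0.002], [0.136, 0.991, 0.001], [-0.002, 0.001, -1.0]]
contact_force: [0.5, -0.1, 0.1]
finger_gap: 42.3
finger_force: 0.0
```

```bash
python3 - <<'E'
from h import *
import pickle
cam('top')
t=cam('top');s=cam('scene');w=cam('wrist');pickle.dump((t,s,w),open('c4.pkl','wb'))
def crop(c,b,k): return cv2.resize(c['frame'][b[1]:b[3],b[0]:b[2],::-1],None,fx=k,fy=k,interpolation=cv2.INTER_CUBIC)
st=arm.read_state();print(st['tool_pos'],st['contact_force'],st['q'])
im=np.zeros((600,800,3),np.uint8)
im[:320,:400]=crop(t,(230,140,330,220),4)
im[:320,400:800]=crop(s,(300,110,400,190),4)
im[320:,:400]=crop(w,(120,80,520,360),1)
cv2.imwrite('pics/crop4.png',im)
# where door would be if home
a=np.array([606.5,150.3,0]);d=np.array([.991,-.137,0])
for k in(15,175): print(k,proj(w,a-k*d+[0,0,195])[0].round(),proj(w,a-k*d+[0,0,205])[0].round())
E
```

```text
[515.1313343  165.55984139 263.8217095 ] [-0.72046614 -0.51112282 -0.2413419 ] [ 0.2176013   0.44945236 -0.81878871  1.98664545  0.42451499  0.88163699
  0.60525206]
15 [313. 306.] [312. 315.]
175 [312. 100.] [312. 100.]
```

View pics/crop4.png

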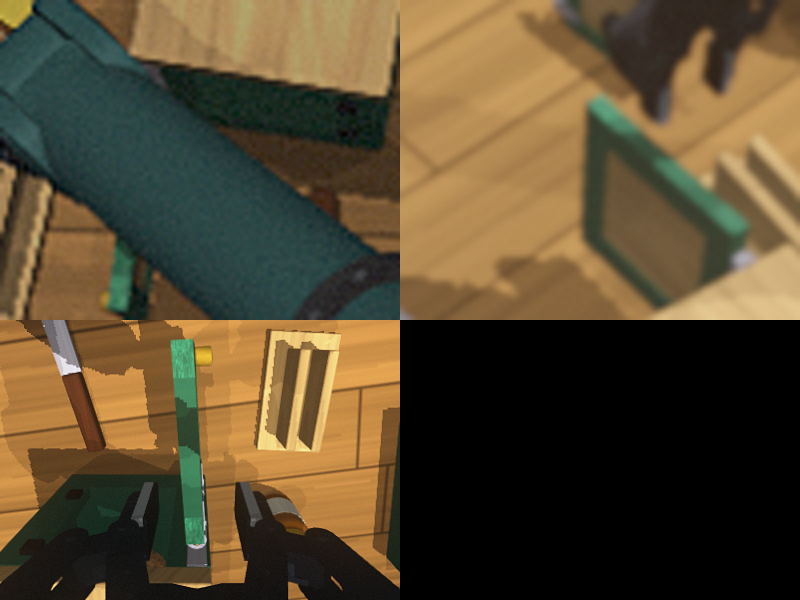

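The door hangs upright on both pins. In the wrist crop its top edge runs from (183,340) to (195,540), with the knob on the right and about 2° of swing. Next I'll move to the knob side with the fingers shut and swing the door closed.

Call:
move_arm:
  increments:
    - {"x":15.3,"y":16.7,"z":0,"roll":0,"fingers":-1}
    - {"x":15.3,"y":16.7,"z":0,"roll":0,"fingers":-1}
    - {"x":15.3,"y":16.7,"z":0,"roll":0,"fingers":-1}
    - {"x":0,"y":0,"z":0,"roll":0,"fingers":-1}
    - {"x":0,"y":0,"z":0,"roll":0,"fingers":-1}
    - {"x":0,"y":0,"z":28,"roll":0,"fingers":-1}
    - {"x":0,"y":0,"z":28,"roll":0,"fingers":-1}
    - {"x":0,"y":0,"z":28,"roll":0,"fingers":-1}

```text
time: 16.75
tool_pos: [477.4, 219.7, 177.8]
orientation: [[-0.99, 0.139, 0.0], [0.139, 0.99, -0.001], [-0.0, -0.001, -1.0]]
contact_force: [0.4, -0.6, 0.1]
finger_gap: -0.2
finger_force: 0.0
```

Call:
move_arm:
  increments:
    - {"x":0,"y":0,"z":0,"roll":0,"fingers":-1}
    - {"x":0,"y":-5,"z":0,"roll":0,"fingers":-1}
    - {"x":0,"y":-5,"z":0,"roll":0,"fingers":-1}
    - {"x":0,"y":-5,"z":0,"roll":0,"fingers":-1}
    - {"x":0,"y":-5,"z":0,"roll":0,"fingers":-1}
    - {"x":0,"y":-5,"z":0,"roll":0,"fingers":-1}
    - {"x":0,"y":-2.5,"z":0,"roll":0,"fingers":-1}
    - {"x":0,"y":0,"z":0,"roll":0,"fingers":-1}

```text
time: 17.55
tool_pos: [472.6, 193.7, 179.4]
orientation: [[-0.991, 0.137, 0.0], [0.137, 0.991, -0.0], [-0.0, -0.0, -1.0]]
contact_force: [1.1, -0.3, -0.1]
finger_gap: -0.4
finger_force: 0.0
```

Call:
move_arm:
  increments:
    - {"x":0.5,"y":-5.8,"z":0,"roll":0,"fingers":-1}
    - {"x":0.5,"y":-5.8,"z":0,"roll":0,"fingers":-1}
    - {"x":0.5,"y":-5.8,"z":0,"roll":0,"fingers":-1}
    - {"x":0.5,"y":-5.8,"z":0,"roll":0,"fingers":-1}
    - {"x":-0.5,"y":-5.9,"z":0,"roll":0,"fingers":-1}
    - {"x":-0.5,"y":-5.9,"z":0,"roll":0,"fingers":-1}
    - {"x":-0.5,"y":-5.9,"z":0,"roll":0,"fingers":-1}
    - {"x":-0.5,"y":-5.9,"z":0,"roll":0,"fingers":-1}

```text
time: 18.35
tool_pos: [466.2, 147.4, 179.3]
orientation: [[-0.991, 0.137, 0.0], [0.137, 0.991, 0.0], [-0.0, 0.0, -1.0]]
contact_force: [-0.1, 0.5, 0.4]
finger_gap: 0.1
finger_force: 0.1
```

Call:
move_arm:
  increments:
    - {"x":-1.5,"y":-5.9,"z":0,"roll":0,"fingers":-1}
    - {"x":-1.5,"y":-5.9,"z":0,"roll":0,"fingers":-1}
    - {"x":-1.5,"y":-5.9,"z":0,"roll":0,"fingers":-1}
    - {"x":-1.5,"y":-5.9,"z":0,"roll":0,"fingers":-1}
    - {"x":-2.5,"y":-5.6,"z":0,"roll":0,"fingers":-1}
    - {"x":-2.5,"y":-5.6,"z":0,"roll":0,"fingers":-1}
    - {"x":-2.5,"y":-5.6,"z":0,"roll":0,"fingers":-1}
    - {"x":-2.5,"y":-5.6,"z":0,"roll":0,"fingers":-1}

```text
time: 19.15
tool_pos: [476.0, 99.7, 179.3]
orientation: [[-0.991, 0.136, 0.0], [0.136, 0.991, -0.0], [-0.0, -0.0, -1.0]]
contact_force: [-0.4, 0.9, 0.9]
finger_gap: -0.1
finger_force: 0.1
```

```bash
python3 - <<'E'
from h import *
w=cam('wrist');s=cam('scene')
im=np.zeros((400,800,3),np.uint8);im[:,:400]=w['frame'][:,120:520,::-1]
im[:,400:]=cv2.resize(s['frame'][110:210,300:400,::-1],None,fx=4,fy=4)
cv2.imwrite('pics/crop5.png',im)
E
```

```text
(no output)
```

View pics/crop5.png

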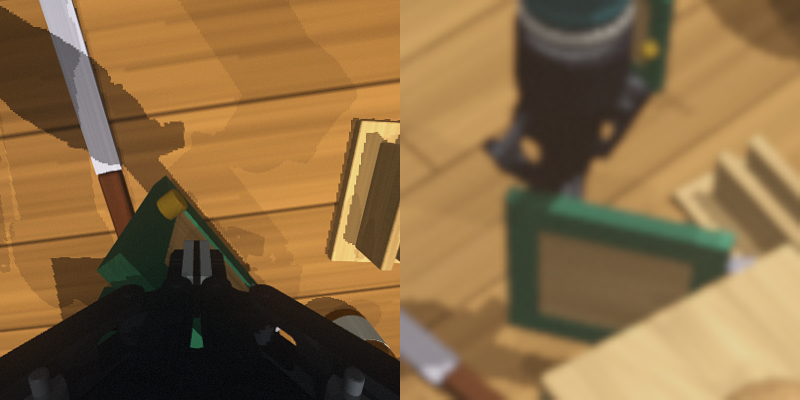

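The door has swung about 40° with the fingers at the top of its outer face, above the knob, so I'll continue.

Call:
move_arm:
  increments:
    - {"x":-3.6,"y":-5.2,"z":0,"roll":0,"fingers":-1}
    - {"x":-3.6,"y":-5.2,"z":0,"roll":0,"fingers":-1}
    - {"x":-3.6,"y":-5.2,"z":0,"roll":0,"fingers":-1}
    - {"x":-3.6,"y":-5.2,"z":0,"roll":0,"fingers":-1}
    - {"x":-4.6,"y":-4.5,"z":0,"roll":0,"fingers":-1}
    - {"x":-4.6,"y":-4.5,"z":0,"roll":0,"fingers":-1}
    - {"x":-4.6,"y":-4.5,"z":0,"roll":0,"fingers":-1}
    - {"x":-4.6,"y":-4.5,"z":0,"roll":0,"fingers":-1}

```text
time: 20.05
tool_pos: [503.4, 56.9, 179.3]
orientation: [[-0.991, 0.136, 0.0], [0.136, 0.991, 0.0], [-0.0, 0.0, -1.0]]
contact_force: [-0.0, 0.4, -0.1]
finger_gap: -0.1
finger_force: 0.1
```

Call:
move_arm:
  increments:
    - {"x":-5.4,"y":-3.7,"z":0,"roll":0,"fingers":-1}
    - {"x":-5.4,"y":-3.7,"z":0,"roll":0,"fingers":-1}
    - {"x":-5.4,"y":-3.7,"z":0,"roll":0,"fingers":-1}
    - {"x":-5.4,"y":-3.7,"z":0,"roll":0,"fingers":-1}
    - {"x":-6.1,"y":-2.6,"z":0,"roll":0,"fingers":-1}
    - {"x":-6.1,"y":-2.6,"z":0,"roll":0,"fingers":-1}
    - {"x":-6.1,"y":-2.6,"z":0,"roll":0,"fingers":-1}
    - {"x":-6.1,"y":-2.6,"z":0,"roll":0,"fingers":-1}

```text
time: 20.85
tool_pos: [545.6, 25.8, 179.3]
orientation: [[-0.991, 0.136, -0.0], [0.136, 0.991, 0.0], [0.0, 0.0, -1.0]]
contact_force: [-0.9, -0.4, -0.4]
finger_gap: -0.0
finger_force: 0.1
```

Call:
move_arm:
  increments:
    - {"x":-3.3,"y":-0.7,"z":0,"roll":0,"fingers":-1}
    - {"x":-3.3,"y":-0.7,"z":0,"roll":0,"fingers":-1}
    - {"x":-3.3,"y":-0.7,"z":0,"roll":0,"fingers":-1}
    - {"x":-3.3,"y":-0.7,"z":0,"roll":0,"fingers":-1}
    - {"x":-3,"y":0,"z":0,"roll":0,"fingers":-1}
    - {"x":-2,"y":0,"z":0,"roll":0,"fingers":-1}
    - {"x":-2,"y":0,"z":0,"roll":0,"fingers":-1}
    - {"x":0,"y":0,"z":0,"roll":0,"fingers":-1}

```text
time: 21.65
tool_pos: [565.0, 20.6, 179.3]
orientation: [[-0.991, 0.136, 0.0], [0.136, 0.991, 0.0], [-0.0, 0.0, -1.0]]
contact_force: [-0.4, -0.0, 0.4]
finger_gap: 0.0
finger_force: 0.1
```

Call:
move_arm:
  increments:
    - {"x":-1,"y":0,"z":0,"roll":0,"fingers":-1}
    - {"x":-1,"y":0,"z":0,"roll":0,"fingers":-1}
    - {"x":-1,"y":0,"z":0,"roll":0,"fingers":-1}
    - {"x":-1,"y":0,"z":0,"roll":0,"fingers":-1}
    - {"x":-0.5,"y":0,"z":0,"roll":0,"fingers":-1}
    - {"x":0,"y":0,"z":0,"roll":0,"fingers":-1}
    - {"x":0,"y":0,"z":0,"roll":0,"fingers":-1}
    - {"x":0,"y":0,"z":0,"roll":0,"fingers":-1}

```text
time: 22.45
tool_pos: [569.2, 19.9, 179.3]
orientation: [[-0.991, 0.136, -0.0], [0.136, 0.991, -0.0], [0.0, -0.0, -1.0]]
contact_force: [-0.8, -0.3, 0.1]
finger_gap: 0.2
finger_force: 0.1
```

Call:
move_arm:
  increments:
    - {"x":-1,"y":0,"z":0,"roll":0,"fingers":-1}
    - {"x":-1,"y":0,"z":0,"roll":0,"fingers":-1}
    - {"x":0,"y":0,"z":0,"roll":0,"fingers":-1}
    - {"x":0,"y":0,"z":0,"roll":0,"fingers":-1}
    - {"x":0,"y":0,"z":0,"roll":0,"fingers":-1}
    - {"x":0,"y":0,"z":0,"roll":0,"fingers":-1}
    - {"x":0,"y":0,"z":0,"roll":0,"fingers":-1}
    - {"x":0,"y":0,"z":0,"roll":0,"fingers":-1}

```text
time: 23.25
tool_pos: [571.0, 19.7, 179.2]
orientation: [[-0.991, 0.136, -0.0], [0.136, 0.991, -0.0], [0.0, -0.0, -1.0]]
contact_force: [-0.2, 0.3, 0.3]
finger_gap: -0.4
finger_force: 0.4
```

Call:
move_arm:
  increments:
    - {"x":-1,"y":0,"z":0,"roll":0,"fingers":-1}
    - {"x":-1,"y":0,"z":0,"roll":0,"fingers":-1}
    - {"x":0,"y":0,"z":0,"roll":0,"fingers":-1}
    - {"x":0,"y":0,"z":0,"roll":0,"fingers":-1}
    - {"x":0,"y":0,"z":0,"roll":0,"fingers":-1}
    - {"x":0,"y":0,"z":0,"roll":0,"fingers":-1}
    - {"x":0,"y":0,"z":0,"roll":0,"fingers":-1}
    - {"x":0,"y":0,"z":0,"roll":0,"fingers":-1}

```text
time: 24.05
tool_pos: [571.2, 19.6, 179.0]
orientation: [[-0.991, 0.136, -0.004], [0.136, 0.991, -0.001], [0.004, -0.001, -1.0]]
contact_force: [-6.1, 1.3, 1.8]
finger_gap: -0.0
finger_force: 2.5
```

Call:
move_arm:
  increments:
    - {"x":0.5,"y":0,"z":0,"roll":0,"fingers":-1}
    - {"x":1,"y":0,"z":0,"roll":0,"fingers":-1}
    - {"x":1,"y":0,"z":0,"roll":0,"fingers":-1}
    - {"x":2,"y":0,"z":0,"roll":0,"fingers":-1}
    - {"x":5,"y":0,"z":0,"roll":0,"fingers":-1}
    - {"x":10,"y":0,"z":0,"roll":0,"fingers":-1}
    - {"x":20,"y":0,"z":-5,"roll":0,"fingers":-1}
    - {"x":20,"y":0,"z":-10,"roll":0,"fingers":-1}

```text
time: 24.85
tool_pos: [513.0, 27.5, 194.0]
orientation: [[-0.991, 0.136, -0.001], [0.136, 0.991, 0.0], [0.001, -0.0, -1.0]]
contact_force: [-0.3, -0.5, -0.4]
finger_gap: -0.1
finger_force: 0.0
```

Call:
move_arm:
  increments:
    - {"x":5,"y":-30,"z":-15,"roll":0,"fingers":-1}
    - {"x":5,"y":-30,"z":-15,"roll":0,"fingers":-1}
    - {"x":0,"y":-30,"z":-10,"roll":0,"fingers":-1}
    - {"x":0,"y":-30,"z":0,"roll":0,"fingers":-1}
    - {"x":0,"y":-30,"z":0,"roll":0,"fingers":-1}
    - {"x":0,"y":-30,"z":0,"roll":0,"fingers":-1}
    - {"x":0,"y":-30,"z":0,"roll":0,"fingers":-1}
    - {"x":0,"y":-20,"z":0,"roll":0,"fingers":-1}

```text
time: 25.65
tool_pos: [472.0, -201.3, 234.3]
orientation: [[-0.99, 0.139, -0.0], [0.139, 0.99, -0.001], [-0.0, -0.001, -1.0]]
contact_force: [-0.8, -0.8, -0.1]
finger_gap: 0.1
finger_force: 0.0
```

```bash
python3 - <<'E'
from h import *
import pickle
cam('top')
t=cam('top');s=cam('scene');w=cam('wrist');pickle.dump((t,s,w),open('c6.pkl','wb'))
def crop(c,b,k): return cv2.resize(c['frame'][b[1]:b[3],b[0]:b[2],::-1],None,fx=k,fy=k,interpolation=cv2.INTER_CUBIC)
im=np.zeros((600,800,3),np.uint8)
im[:300,:480]=crop(t,(250,135,370,210),4)
im[300:,:480]=crop(w,(0,0,640,400),.75)
im[:300,480:]=crop(s,(300,150,460,300),2)
cv2.imwrite('pics/crop6.png',im)
E
```

```text
(no output)
```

View pics/crop6.png

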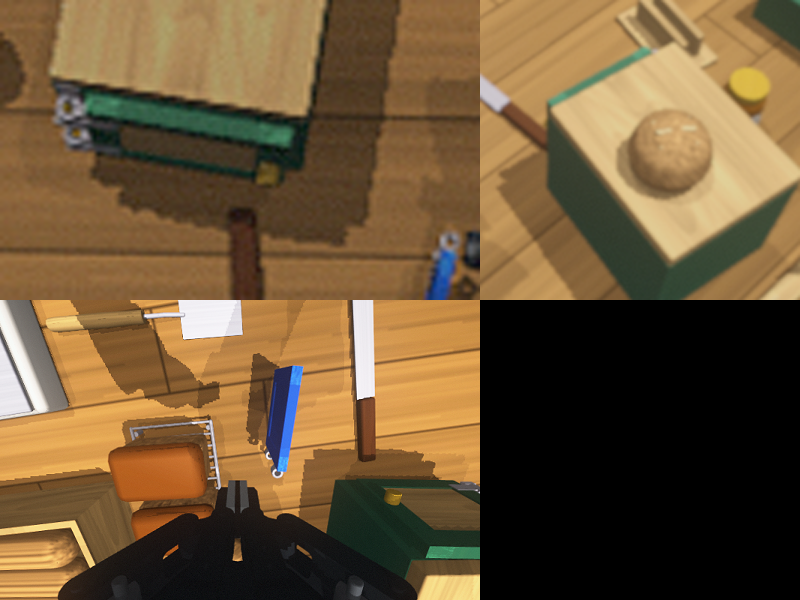

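```bash
python3 - <<'E'
from h import *
import pickle
t,s,w=pickle.load(open('c6.pkl','rb'))
# front edge of the green top strip: fit bright-green mask
h=cv2.cvtColor(t['frame'][135:210,250:370],cv2.COLOR_RGB2HSV)
m=(h[:,:,0]>65)&(h[:,:,0]<90)&(h[:,:,1]>100)&(h[:,:,2]>70)
n,l,st,_=cv2.connectedComponentsWithStats(m.astype(np.uint8));k=1+np.argmax(st[1:,4]);v,u=np.where(l==k)
P=np.array([atz(t,(a+250,b+135),195)[:2] for a,b in zip(u,v)])
c=P.mean(0);d=np.linalg.svd(P-c,full_matrices=False)[2][0]
print(len(u),c,np.degrees(np.arctan2(d[0],d[1])),np.ptp((P-c)@d),np.ptp((P-c)@[d[1],-d[0]]))
X=np.array([.991,-.136]);print('centre X rel H(606.5,150.3):',(c-[606.5,150.3])@X,'Y',(c-[606.5,150.3])@[.136,.991])
E
```

```text
243 [593.77759518  55.29716385] -170.73973895496715 159.97972277025872 15.60625220172449
centre X rel H(606.5,150.3): 0.31248253526889336 Y -95.87805768347488
```

```bash
python3 - <<'E'
from h import *
import pickle
t,s,w=pickle.load(open('c6.pkl','rb'));t0=pickle.load(open('c0.pkl','rb'))['top']
for T in(t0,t):
  g=cv2.cvtColor(T['frame'],cv2.COLOR_RGB2GRAY).astype(float);g=cv2.GaussianBlur(g,(0,0),.8)
  pts=[]
  for u in range(270,322):
    v0=int(153+(u-264)*.147); col=np.diff(g[v0-7:v0+8,u]); k=np.argmin(col)
    if 0<k<13:
      a,b,c=col[k-1:k+2]; pts.append(atz(T,(u,v0-7+k+.5+.5*(a-c)/(a-2*b+c)),205)[:2])
  P=np.array(pts)
  for _ in range(3):
    q=np.polyfit(P[:,1],P[:,0],1);r=P[:,0]-np.polyval(q,P[:,1]);P=P[abs(r)<2*r.std()+.2]
  print(len(P),r.std(),'case yaw',np.degrees(np.arctan(q[0])),'front x at y=150,55,-20',np.polyval(q,[150,55,-20]))
E
```

```text
52 0.45833858005580613 case yaw 8.302734157023542 front x at y=150,55,-20 [622.08447228 608.22084117 597.27586924]
52 0.4168357258068086 case yaw 8.352231855443131 front x at y=150,55,-20 [622.21326639 608.26580659 597.25465412]
```

Call:
move_arm:
  increments:
    - {"x":-4.75,"y":28,"z":7,"roll":0,"fingers":-1}
    - {"x":-4.75,"y":28,"z":7,"roll":0,"fingers":-1}
    - {"x":-4.75,"y":28,"z":7,"roll":0,"fingers":-1}
    - {"x":-4.75,"y":28,"z":7,"roll":0,"fingers":-1}
    - {"x":-4.75,"y":28,"z":7,"roll":0,"fingers":-1}
    - {"x":-4.75,"y":28,"z":7,"roll":0,"fingers":-1}
    - {"x":-4.75,"y":28,"z":7,"roll":0,"fingers":-1}
    - {"x":-4.75,"y":26,"z":6,"roll":0,"fingers":-1}

```text
time: 26.65
tool_pos: [540.6, 19.6, 179.4]
orientation: [[-0.991, 0.132, 0.0], [0.132, 0.991, 0.001], [-0.0, 0.001, -1.0]]
contact_force: [-0.4, 0.2, -1.6]
finger_gap: 0.3
finger_force: 0.0
```

Call:
move_arm:
  increments:
    - {"x":0,"y":0,"z":0,"roll":0,"fingers":-1}
    - {"x":-5,"y":0,"z":0,"roll":0,"fingers":-1}
    - {"x":-5,"y":0,"z":0,"roll":0,"fingers":-1}
    - {"x":-5,"y":0,"z":0,"roll":0,"fingers":-1}
    - {"x":-4,"y":0,"z":0,"roll":0,"fingers":-1}
    - {"x":-3,"y":0,"z":0,"roll":0,"fingers":-1}
    - {"x":-2,"y":0,"z":0,"roll":0,"fingers":-1}
    - {"x":0,"y":0,"z":0,"roll":0,"fingers":-1}

```text
time: 27.45
tool_pos: [564.9, 12.2, 179.3]
orientation: [[-0.991, 0.137, 0.0], [0.137, 0.991, 0.0], [-0.0, 0.0, -1.0]]
contact_force: [-0.6, -0.2, 0.4]
finger_gap: -0.3
finger_force: 0.0
```

Call:
move_arm:
  increments:
    - {"x":-1,"y":0,"z":0,"roll":0,"fingers":-1}
    - {"x":-1,"y":0,"z":0,"roll":0,"fingers":-1}
    - {"x":-1,"y":0,"z":0,"roll":0,"fingers":-1}
    - {"x":-1,"y":0,"z":0,"roll":0,"fingers":-1}
    - {"x":-1,"y":0,"z":0,"roll":0,"fingers":-1}
    - {"x":0,"y":0,"z":0,"roll":0,"fingers":-1}
    - {"x":0,"y":0,"z":0,"roll":0,"fingers":-1}
    - {"x":0,"y":0,"z":0,"roll":0,"fingers":-1}

```text
time: 28.25
tool_pos: [569.6, 11.8, 179.3]
orientation: [[-0.991, 0.136, -0.0], [0.136, 0.991, -0.0], [0.0, -0.0, -1.0]]
contact_force: [0.2, 0.1, -0.6]
finger_gap: 0.3
finger_force: 0.0
```

Call:
move_arm:
  increments:
    - {"x":-1,"y":0,"z":0,"roll":0,"fingers":-1}
    - {"x":-1,"y":0,"z":0,"roll":0,"fingers":-1}
    - {"x":0,"y":0,"z":0,"roll":0,"fingers":-1}
    - {"x":0,"y":0,"z":0,"roll":0,"fingers":-1}
    - {"x":0,"y":0,"z":0,"roll":0,"fingers":-1}
    - {"x":0,"y":0,"z":0,"roll":0,"fingers":-1}
    - {"x":0,"y":0,"z":0,"roll":0,"fingers":-1}
    - {"x":0,"y":0,"z":0,"roll":0,"fingers":-1}

```text
time: 29.05
tool_pos: [570.1, 11.7, 179.2]
orientation: [[-0.991, 0.136, -0.003], [0.136, 0.991, -0.001], [0.003, -0.001, -1.0]]
contact_force: [-4.2, 1.7, 4.8]
finger_gap: 0.3
finger_force: 2.6
```

Call:
move_arm:
  increments:
    - {"x":-1,"y":0,"z":0,"roll":0,"fingers":-1}
    - {"x":0,"y":0,"z":0,"roll":0,"fingers":-1}
    - {"x":0,"y":0,"z":0,"roll":0,"fingers":-1}
    - {"x":0,"y":0,"z":0,"roll":0,"fingers":-1}
    - {"x":0,"y":0,"z":0,"roll":0,"fingers":-1}
    - {"x":0,"y":0,"z":0,"roll":0,"fingers":-1}
    - {"x":0,"y":0,"z":0,"roll":0,"fingers":-1}
    - {"x":0,"y":0,"z":0,"roll":0,"fingers":-1}

```text
time: 29.85
tool_pos: [570.1, 11.7, 179.1]
orientation: [[-0.991, 0.136, -0.005], [0.136, 0.991, -0.001], [0.005, -0.002, -1.0]]
contact_force: [-7.5, 0.9, 5.9]
finger_gap: -0.0
finger_force: 3.6
```

The stop is firm at the same place as before: extra force gives no further travel, so the door is on its pads. I'll back off gently.

Call:
move_arm:
  increments:
    - {"x":0.5,"y":0,"z":0,"roll":0,"fingers":-1}
    - {"x":0.5,"y":0,"z":0,"roll":0,"fingers":-1}
    - {"x":0.5,"y":0,"z":0,"roll":0,"fingers":-1}
    - {"x":0.5,"y":0,"z":0,"roll":0,"fingers":-1}
    - {"x":0.5,"y":0,"z":0,"roll":0,"fingers":-1}
    - {"x":0.5,"y":0,"z":0,"roll":0,"fingers":-1}
    - {"x":1,"y":0,"z":0,"roll":0,"fingers":-1}
    - {"x":2,"y":0,"z":0,"roll":0,"fingers":-1}

```text
time: 30.65
tool_pos: [568.4, 12.1, 179.6]
orientation: [[-0.991, 0.137, 0.003], [0.137, 0.991, 0.001], [-0.003, 0.001, -1.0]]
contact_force: [-1.1, -0.2, -0.2]
finger_gap: -0.0
finger_force: 0.0
```

Call:
move_arm:
  increments:
    - {"x":10,"y":0,"z":0,"roll":0,"fingers":-1}
    - {"x":20,"y":0,"z":0,"roll":0,"fingers":-1}
    - {"x":25,"y":0,"z":-10,"roll":0,"fingers":-1}
    - {"x":5,"y":-30,"z":-15,"roll":0,"fingers":-1}
    - {"x":0,"y":-35,"z":-15,"roll":0,"fingers":-1}
    - {"x":0,"y":-35,"z":-10,"roll":0,"fingers":-1}
    - {"x":0,"y":-35,"z":0,"roll":0,"fingers":-1}
    - {"x":0,"y":-35,"z":0,"roll":0,"fingers":-1}

```text
time: 31.45
tool_pos: [483.9, -149.4, 230.0]
orientation: [[-0.991, 0.136, 0.002], [0.136, 0.991, -0.001], [-0.002, -0.001, -1.0]]
contact_force: [0.4, -0.3, -1.2]
finger_gap: -0.0
finger_force: 0.0
```

```bash
python3 - <<'E'
from h import *
cam('top');cam('top');t=cam('top')
h=cv2.cvtColor(t['frame'][135:210,250:370],cv2.COLOR_RGB2HSV)
m=(h[:,:,0]>65)&(h[:,:,0]<90)&(h[:,:,1]>100)&(h[:,:,2]>70)
n,l,st,_=cv2.connectedComponentsWithStats(m.astype(np.uint8));k=1+np.argmax(st[1:,4]);v,u=np.where(l==k)
P=np.array([atz(t,(a+250,b+135),195)[:2] for a,b in zip(u,v)])
c=P.mean(0);d=np.linalg.svd(P-c,full_matrices=False)[2][0]
print(len(u),c,np.degrees(np.arctan2(d[0],d[1]))%180,np.ptp((P-c)@d))
s=arm.read_state();print(s['tool_pos'],s['contact_force'])
import pickle;t0=pickle.load(open('c0.pkl','rb'))['top']
df=np.abs(t0['frame'].astype(int)-t['frame']).max(2)>60;n,l,st,ce=cv2.connectedComponentsWithStats(df.astype(np.uint8))
print([(r[:4].tolist(),int(r[4])) for r in st[1:] if r[4]>25])
E
```

```text
251 [593.61447499  53.97440655] 9.046275011181194 159.95492037297032
[ 483.21481494 -150.84947221  229.0983649 ] [ 0.18128832 -0.12607598  0.48896035]
[([271, 159, 9, 5], 36), ([345, 161, 121, 185], 6295), ([210, 164, 34, 68], 698), ([314, 166, 9, 5], 35), ([393, 166, 8, 16], 60), ([286, 184, 21, 6], 51), ([395, 191, 20, 22], 289), ([366, 225, 10, 9], 63), ([518, 247, 24, 22], 253), ([466, 267, 79, 101], 3966), ([481, 292, 20, 4], 60), ([297, 389, 7, 11], 27)]
```

```bash
python3 -c "
from plant import arm
print(arm.hand_in())"
```

```text
the job is handed in; nothing more can be done
None
```

The green door hangs on both pintles and has been pushed shut against its pads, with the robot clear, and I handed the job in at about 32 s. My last camera check put the door within about 1° of the case front, and I saw nothing else on the counter moved.

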